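# Open the eyelet press's magazine, thread hand unknown

### The arm

A 7-joint arm with a two-finger parallel gripper is mounted at the origin on the work surface. World frame = base frame: x ahead of the robot, y to its left, z up, the work surface at z = 0. Lengths are in m, angles in rad, forces in N, time in s.
With the tool pointing down it reaches from about 0.4 to 0.85 m from the base axis. Payload 10.4 kg.
Tool frame: the origin (TCP) lies on the centre line of the jaws, within the pads' length; the fingertips stand 17 mm ahead of it and the grasp point (between the pads) lies 2 mm behind it; z points along the fingers, y is the line along which they close (so a half turn about z gives the same grasp; the last joint's range is limited). The gripper opens to 85 mm and grips with 20 to 120 N. Pads are 22 mm wide; open, the fingers measure 114 mm over their backs; the gripper's body (76 mm by 85 mm) begins 54 mm behind the grasp point. The pads swing forward as they close: fully open they stand 13 mm farther back than shut.
Start: joints at [1.124, 0.332, -0.065, 1.46, 0.022, 1.35, -0.088], TCP at [0.257, -0.57, 0.248] pointing down, gripper open.
Joint ranges: [-2.6, 2.6], [-0.5, 2.12], [-1.47, 1.34], [0.16, 2.42], [-1.27, 4.41], [0.06, 2.06], [-2.6, 2.6]. Speed limits (rad/s): [2.22, 2.22, 2.79, 2.79, 3.14, 3.14, 3.14].

### API

Orientations are given as a unit quaternion [x, y, z, w].
In Python, from workcell import get_obs, optics, job gives the robot as it stands. The module is installed in compiled form; this text tells all that it offers.
- The arm moves only by the tool send_rows, never from a script. Its argument "plan" is a list that holds one entry, the list of rows, each a list of 7 numbers: the turn, a rotation vector about the tool's x, y, z in units of 1.5 rad (1.0 is 1.5 rad), then the shift along the tool's x, y, z in units of 20 cm (1.0 is 20 cm), then the opening, from 0 (shut) to 1 (fully open). A call has 1 to 20 rows; each row shifts and turns the commanded pose from where the row before left it, along the tool's axes as they then stand; what a row does not reach is not made up. A row lasts 1/12 s, in which the tool goes at most 41.7 mm and 7.16 degrees, less where a joint would pass 70% of its speed; a pose out of reach is approached as far as the arm can. A call with a number of a shift or a turn outside -1 to 1 is refused whole. A call with a gripper value outside its range is refused whole. The fingers move at their own pace and stop on an object; "squeeze" is the grip in N (left out, the last holds). Time passes only in rows, so rows that do not move let the fingers close. It gives the time, the measured TCP pose, the force, the opening and the grip force at its end, in the units of the state.
- get_obs(): the state, without advancing time (a new reading comes with each control period).
- optics.camera(name): name is "scene" or "top"; returns the picture (480x640x3 uint8, red, green, blue); there is no depth.
- optics.get_calibration(name): a dict with "intrinsics" (3x3 intrinsics, pixels), "distortion" ([k1, k2, p1, p2, k3] as OpenCV has them; the pictures are not rectified), "world_from_camera" (4x4, takes a point from camera to world coordinates). Camera axes: x right, y up, looking along -z (the intrinsics and any distortion apply to the point x, -y, -z); pixel columns grow to the right and rows downward; lengths in m; the calibration is good to about 2 mm. A picture is of the moment at which its call begins. get_calibration takes no time and is no camera call.
- job.hand_in(): hands the job in; it is judged then, once.
The state is a dict: "clock": time; "joint_pos": joint angles; "joint_velocities": joint speeds; "tau": joint torques, N m; "position": TCP position; "ee_rot": TCP orientation; "ft_force": force on the tool from outside, world axes, zero at the start; "torque": the same for the moment, N m; "grip_width": opening from 0.0 (shut) to 1.0 (fully open); "grasp_force": force on a finger pad.
Only numpy, scipy, OpenCV 4.12 (cv2) and the standard library are available. Lean on these libraries where they do the work, as an engineer would, in place of code of your own. Each camera call takes 0.05 s, during which the arm holds its last target. There are 200 camera calls.

### The job

Clear the eyelet press: push its lever right down to the stop and let it spring fully back up. Then take the red cap off the eyelet tube - it may have a normal or a reverse thread, so try it one way and then the other until you find which way it loosens - lift it well clear above the tube, and finish with the gripper still holding it there, upright and still, with neither cap nor robot touching the press. Leave the other things on the desk where they are.

Things in the scene. Friction and masses are not known exactly. Their poses are not given: they have to be found in the camera images.
- press: Beige desktop eyelet press, bolted down. Base plate 210 (x) x 280 (y) x 18 mm; origin at the centre of its underside on the desk; x and y along the plate, z up; its front is -x. Lever column, 55 x 56 mm and up to 146 mm high, at x = 75, y = -75 mm; clear eyelet tube (48 mm across) upright at x = -10, y = 75 mm.
- lever (a joint): Press lever, a bar 14 mm thick with a black ball knob, pointing to the press's front and 25 degrees upward at rest. 0 = at rest (up), grows as the knob is pushed down, stop at 0.8 rad. A spring brings it back up when let go; 2.5 N at the knob to start it, 6 N at the stop.
- lever_knob (a point): Centre of the lever's black ball knob, 30 mm across, 150 mm from the pivot; at rest 189 mm above the desk, at the stop 72 mm.
- lever_pivot (a point): Centre of the lever's pivot, 125 mm above the desk; the lever turns about the press's y axis through it.
- tube_mouth (a point): Top centre of the tube's steel neck, 107 mm above the desk, inside the cap while that is on; axes as the press. Some tubes have a right-hand thread (cap loosens anticlockwise seen from above), others a left-hand one (clockwise); nothing outside shows which.
- cap: Red round cap on the eyelet tube, 48 mm across, 25 mm high, open below, about 80 g, with a grip bar on top (see cap_bar). Origin at the centre of its lower rim, z up. While on, its origin is 20 mm below tube_mouth, its x axis along the press's x within 4 degrees. Tight, it cannot be pulled off; it is freed by part of a turn.
- cap_bar (a point): Top centre of the cap's grip bar, 53 mm above the cap's rim. Bar 42 (along the cap's x) x 12 (y) x 28 mm high, white stripe along it. Turned the wrong way the cap stops dead within 12 degrees; the right way it turns easily, without rising, to a second stop about 70 degrees from the press's x axis, and lifts straight off anywhere from 60 degrees to that stop.
- tin: Brass-coloured round tin of eyelets, 60 mm across, 30 mm high, beside the press; origin under its centre. Leave alone.
- carton: Blue carton, 90 x 60 x 45 mm, at the other side of the press; origin under its centre. Leave alone.
- stapler: Black stapler, 150 x 36 x 40 mm; origin under its centre. Leave alone.
- tape: Grey tape dispenser, 150 x 55 x 87 mm; origin under its centre. Leave alone.
- mug: White mug, 80 mm across, 95 mm high; origin under its centre. Leave alone.
- calculator: Grey desk calculator, 150 x 110 x 25 mm; origin under its centre. Leave alone.

How it is judged:
By the outcome, as a careful person would: the job done as asked, in the order asked, and still so for the second after the job is handed in, while the arm keeps its last pose, push and grip.
It also fails if it takes over 72 s, if anything falls off the work surface, if the arm or the gripper's body presses on something with over 40 N, if the wrist force passes 120 N, or if a joint passes its speed limit or range.

## Working session

There is one attempt and no reset: what is moved stays moved. The work goes in short steps, Python scripts to look and compute and a tool call to move; the robot and the scene stay as the last step left them, time stands still between calls to the robot, and variables do not carry over. Pictures are saved under pics/ and viewed, at most 10 in all, crops included, and the job is handed in when it is done.

Besides the shell and the picture viewer there is one more tool, called after "Call:" as a command line: name --argument value ..., lists and objects as JSON in quotes. send_rows: Moves the arm, as the interface text tells. Its arguments: {"type":"object","properties":{"plan":{"type":"array"},"squeeze":{"type":"number"}},"required":["plan"]}

```bash
mkdir -p pics; python3 - <<'E'
from workcell import get_obs, optics
import cv2
for n in("scene","top"):
    cv2.imwrite(f"pics/{n}0.png",optics.camera(n)[:,:,::-1])
    c=optics.get_calibration(n);print(n,c["intrinsics"],c["distortion"],c["world_from_camera"])
o=get_obs();print(o)
E
```

```text
scene [[555.96159669   0.         316.47447182]
 [  0.         555.96159669 226.40657096]
 [  0.           0.           1.        ]] [-0.16370735  0.          0.          0.          0.        ] [[ 0.56437979 -0.5251435   0.63694565  1.43975688]
 [ 0.82538884  0.37247249 -0.42426113 -0.56682419]
 [-0.01444676  0.76517224  0.64366353  1.03423454]
 [ 0.          0.          0.          1.        ]]
top [[620.07755355   0.         319.16900098]
 [  0.         620.07755355 241.36860973]
 [  0.           0.           1.        ]] [-0.16117206  0.          0.          0.          0.        ] [[ 0.02477862  0.98102935 -0.19226917  0.2020764 ]
 [-0.99968912  0.02484919 -0.00204473  0.02487225]
 [ 0.00277179  0.19226006  0.9813401   1.91143906]
 [ 0.          0.          0.          1.        ]]
{'clock': 0.1, 'joint_pos': array([ 1.12439759,  0.33279494, -0.06470834,  1.46086557,  0.02159804,
        1.3499016 , -0.08847781]), 'joint_velocities': array([ 5.53208011e-04, -1.05626144e-03,  5.51497595e-05, -2.10789514e-03,
       -3.91405388e-05,  7.73123299e-04, -9.37130538e-04]), 'tau': array([ 2.43643568e-03, -6.26747060e+01,  5.00203902e-02, -3.92427063e+01,
        1.64954842e-02,  6.95994604e-03, -1.64010135e-05]), 'position': array([ 0.25688806, -0.56941638,  0.24760014]), 'ee_rot': array([ 9.77627854e-01,  2.10341087e-01, -1.60118331e-04, -6.16580019e-04]), 'ft_force': array([-0.30276826, -0.31003023, -0.00856265]), 'torque': array([0.03125439, 0.01987514, 0.00655432]), 'grasp_force': 0.0, 'grip_width': 1.002075750007373}
```

View pics/scene0.png

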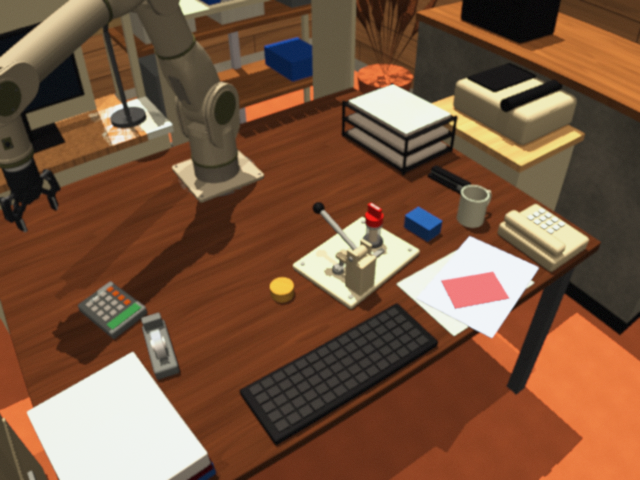

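View pics/top0.png

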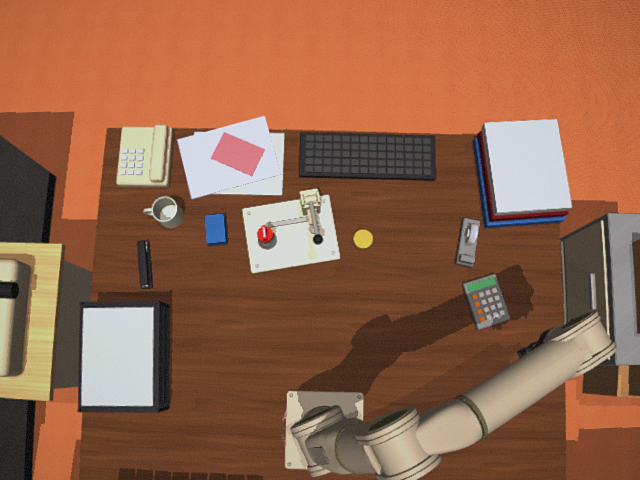

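Scene view: knob at about (318,208), red cap at (375,215), plate around (357,260). Top view: knob at (318,239), cap (265,234), and the plate's corners near (244,212), (332,196), (339,258), (250,271). Next I measure these.

```bash
cat > h.py <<'E'
import numpy as np, cv2
from workcell import get_obs, optics
from scipy.spatial.transform import Rotation as R
def ray(n,uv):
    c=optics.get_calibration(n);T=c["world_from_camera"]
    p=cv2.undistortPoints(np.array([[uv]],float),c["intrinsics"],np.array(c["distortion"]))[0,0]
    return T[:3,3],T[:3,:3]@np.array([p[0],-p[1],-1])
def onz(n,uv,z):
    o,d=ray(n,uv);return o+d*(z-o[2])/d[2]
def tri(a,b):
    o1,d1=ray("scene",a);o2,d2=ray("top",b)
    s=np.linalg.lstsq(np.c_[d1,-d2],o2-o1,rcond=None)[0]
    p,q=o1+s[0]*d1,o2+s[1]*d2;return (p+q)/2,np.linalg.norm(p-q)
def blob(m,near):
    n,l,s,c=cv2.connectedComponentsWithStats(m.astype(np.uint8))
    i=min((i for i in range(1,n) if s[i,4]>=12),key=lambda i:np.linalg.norm(c[i]-near))
    return c[i],s[i],l==i
def red(im): 
    a=im.astype(int);return (a[...,0]>110)&(a[...,1]<60)&(a[...,2]<60)
E
python3 - <<'E'
from h import *
S,T=cv2.imread("pics/scene0.png")[:,:,::-1],cv2.imread("pics/top0.png")[:,:,::-1]
ks=blob(S.max(2)<45,(318,208));kt=blob(T.max(2)<45,(318,239))
print("knob",ks[:2],kt[:2],tri(ks[0],kt[0]),onz("top",kt[0],.189),onz("scene",ks[0],.189))
cs=blob(red(S),(375,215));ct=blob(red(T),(265,234))
print("cap",cs[:2],ct[:2],tri(cs[0],ct[0]),onz("top",ct[0],.112))
# plate
a=T.astype(int);m=(a.min(2)>120)
m[:, :235]=0;m[:,345:]=0;m[:190]=0;m[280:]=0
r=blob(m,(292,234));cn=cv2.findContours(r[2].astype(np.uint8),0,2)[0][0]
h=cv2.approxPolyDP(cv2.convexHull(cn),4,True)[:,0];print(h)
for p in h: print(p,onz("top",p,.018)[:2].round(4))
rc=cv2.minAreaRect(cn);b=np.array([onz("top",p,.018)[:2] for p in cv2.boxPoints(rc)]);print(b,b.mean(0))
cv2.imwrite("pics/c1.png",np.hstack([cv2.resize(S[190:310,290:425,::-1],None,fx=3,fy=3,interpolation=2),cv2.resize(T[180:300,235:365,::-1],None,fx=3,fy=3,interpolation=2)]))
E
```

```text
knob (array([317.70886076, 207.43037975]), array([313, 203,  11,  10,  79], dtype=int32)) (array([317.46511628, 238.74418605]), array([314, 235,   8,   9,  43], dtype=int32)) (array([0.54659154, 0.03318909, 0.19021128]), np.float64(0.0006430984777838094)) [0.54699707 0.03347434 0.189     ] [0.54518777 0.03374748 0.189     ]
cap (array([379.80107527, 213.44086022]), array([364, 196,  39,  32, 372], dtype=int32)) (array([265.05960265, 234.78145695]), array([258, 226,  15,  17, 151], dtype=int32)) (array([0.57639468, 0.19813341, 0.11195316]), np.float64(0.020442116995182277)) [0.57047217 0.18956796 0.112     ]
[[328 195]
 [339 258]
 [252 272]
 [242 209]
 [305 190]]
[328 195] [0.7231 0.0046]
[339 258] [ 0.5221 -0.0339]
[252 272] [0.4714 0.2338]
[242 209] [0.6708 0.2746]
[305 190] [0.7376 0.0778]
[[ 0.69684361  0.28439556]
 [ 0.752003    0.00566827]
 [ 0.5216147  -0.0365595 ]
 [ 0.46843866  0.23573571]] [0.60972499 0.12231001]
```

View pics/c1.png

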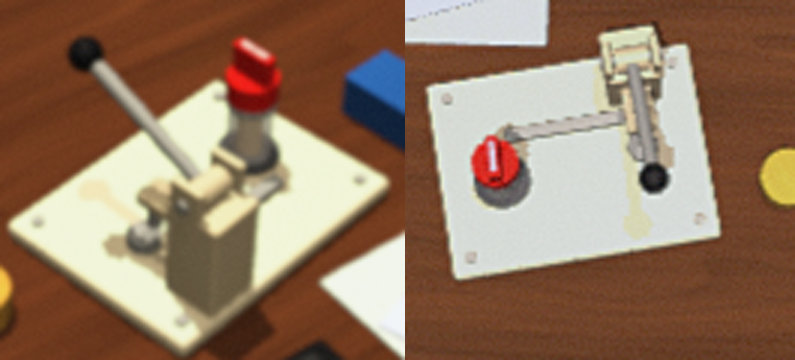

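Top crop: the cap bar's stripe is at about (264,233) and its bar lies roughly along press x. The lever knob is at (317.5,239). In the scene view the stripe is at about (375,208). From the plate corners the press yaw is about 11° and its centre about (0.597, 0.120). I'll shut the gripper and move above the knob.

Call:
send_rows --plan '[[[0, 0, 0.052, 0, 0, -0.05, 0], [0, 0, 0.052, 0, 0, -0.05, 0], [0, 0, 0.052, 0, 0, 0, 0], [0, 0, 0, 0.1, -0.134, 0, 0], [0, 0, 0, 0.1, -0.134, 0, 0], [0, 0, 0, 0.1, -0.134, 0, 0], [0, 0, 0, 0.1, -0.134, 0, 0], [0, 0, 0, 0.1, -0.134, 0, 0], [0, 0, 0, 0.1, -0.134, 0, 0], [0, 0, 0, 0.1, -0.134, 0, 0], [0, 0, 0, 0.1, -0.134, 0, 0], [0, 0, 0, 0.1, -0.134, 0, 0], [0, 0, 0, 0.1, -0.134, 0, 0], [0, 0, 0, 0.1, -0.134, 0, 0], [0, 0, 0, 0.1, -0.134, 0, 0], [0, 0, 0, 0.1, -0.134, 0, 0], [0, 0, 0, 0.1, -0.134, 0, 0], [0, 0, 0, 0.1, -0.134, 0, 0], [0, 0, 0, 0, 0, 0, 0], [0, 0, 0, 0, 0, 0, 0]]]' --squeeze 40

```text
clock: 1.77
position: [0.4762, -0.1164, 0.268]
ee_rot: [0.995, 0.097, -0.0, -0.0]
ft_force: [-0.5, 0.2, -0.1]
grip_width: -0.002
grasp_force: 0.0
```

```bash
cat >> h.py <<'E'
def go(t):
    o=get_obs();r=R.from_quat(o["ee_rot"]);x=r.apply([1,0,0])
    print("t",o["clock"],"pos",o["position"].round(4),"yaw",np.degrees(np.arctan2(x[1],x[0])).round(2),"tilt",r.apply([0,0,1]).round(3),"F",o["ft_force"].round(1),"w",round(o["grip_width"],3),"gf",round(o["grasp_force"],1))
    print("units",(r.inv().apply(np.array(t)-o["position"])/.2).round(3))
E
python3 - <<'E'
from h import *
S,T=cv2.imread("pics/scene0.png")[:,:,::-1],cv2.imread("pics/top0.png")[:,:,::-1]
def w(im,x0,x1,y0,y1):
    m=np.zeros(im.shape[:2],bool);m[y0:y1,x0:x1]=im[y0:y1,x0:x1].min(2)>110;ys,xs=np.nonzero(m);return np.c_[xs,ys].astype(float)
a=w(S,368,384,200,212);b=w(T,261,268,226,240)
print(len(a),len(b),a.mean(0),b.mean(0),a.min(0),a.max(0),b.min(0),b.max(0))
print(tri(a.mean(0),b.mean(0)),onz("top",b.mean(0),.14),onz("scene",a.mean(0),.14))
for n,p in(("top",b),("scene",a)):
    P=np.array([onz(n,q,.14)[:2] for q in p]);e=cv2.fitLine(P.astype(np.float32),2,0,.01,.01).ravel();print(n,np.degrees(np.arctan2(e[1],e[0])))
go([.547,.0335,.27])
E
```

```text
23 23 [374.56521739 206.13043478] [263.52173913 231.60869565] [371. 203.] [379. 209.] [261. 226.] [265. 236.]
(array([0.5744234 , 0.19236917, 0.13986368]), np.float64(0.001064654683304849)) [0.57409141 0.19190684 0.14      ] [0.57474002 0.19277893 0.14      ]
top 9.153833
scene 7.2541175
t 1.7667 pos [ 0.4762 -0.1164  0.268 ] yaw 11.11 tilt [-0.  0. -1.] F [-0.5  0.2 -0.1] w -0.002 gf 0.0
units [ 0.492 -0.667 -0.01 ]
```

Call:
send_rows --plan '[[[0, 0, 0, 0.1, -0.133, 0, 0], [0, 0, 0, 0.1, -0.133, 0, 0], [0, 0, 0, 0.1, -0.133, 0, 0], [0, 0, 0, 0.1, -0.134, 0, 0], [0, 0, 0, 0.092, -0.134, 0, 0], [0, 0, 0, 0, 0, 0, 0], [0, 0, 0, 0, 0, 0, 0], [0, 0, 0, 0, 0, 0.06, 0], [0, 0, 0, 0, 0, 0.06, 0], [0, 0, 0, 0, 0, 0.06, 0], [0, 0, 0, 0, 0, 0.06, 0], [0, 0, 0, -0.01, 0, 0.05, 0], [0, 0, 0, -0.01, 0, 0.05, 0], [0, 0, 0, 0, 0, 0, 0], [0, 0, 0, 0, 0, 0, 0]]]'

```text
clock: 3.02
position: [0.5431, 0.0301, 0.2]
ee_rot: [0.996, 0.095, -0.0, 0.0]
ft_force: [-1.7, -1.5, 3.6]
grip_width: -0.002
grasp_force: 1.5
```

```bash
python3 - <<'E'
from h import *
go([.547,.0335,.2])
T=optics.camera("top");S=optics.camera("scene")
cv2.imwrite("pics/c2.png",np.hstack([cv2.resize(S[130:310,250:425,::-1],None,fx=2.2,fy=2.2),cv2.resize(T[180:360,235:395,::-1],None,fx=2.2,fy=2.2)]))
E
```

```text
t 3.0167 pos [0.5431 0.0301 0.2   ] yaw 10.86 tilt [-0. -0. -1.] F [-1.7 -1.5  3.6] w -0.002 gf 1.5
units [ 0.022 -0.013 -0.   ]
```

View pics/c2.png

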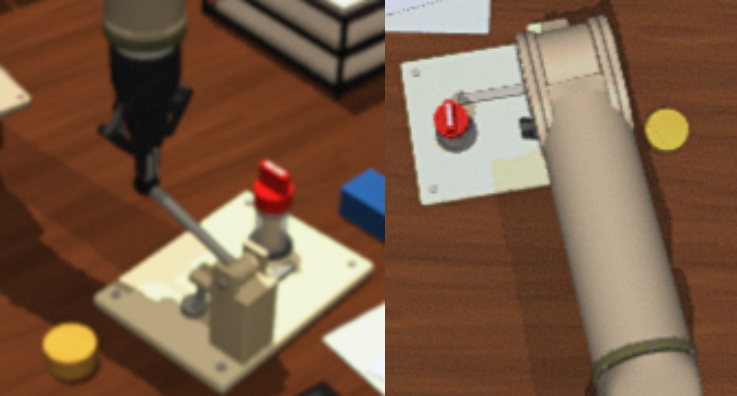

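Both views show the closed fingertips sitting on the knob, with the lever starting to go down (3.6 N). I'll keep pushing along its arc.

Call:
send_rows --plan '[[[0, 0, 0, -0.013, -0.005, 0.043, 0], [0, 0, 0, -0.013, -0.005, 0.043, 0], [0, 0, 0, -0.013, -0.003, 0.043, 0], [0, 0, 0, -0.01, 0, 0.043, 0], [0, 0, 0, 0, 0, 0.043, 0], [0, 0, 0, 0.006, 0, 0.04, 0], [0, 0, 0, 0.008, 0, 0.04, 0], [0, 0, 0, 0.01, 0, 0.04, 0], [0, 0, 0, 0.012, 0, 0.04, 0], [0, 0, 0, 0.012, 0, 0.04, 0], [0, 0, 0, 0.01, 0, 0.035, 0], [0, 0, 0, 0, 0, 0, 0], [0, 0, 0, 0, 0, 0, 0]]]'

```text
clock: 4.2
position: [0.5446, 0.0335, 0.1099]
ee_rot: [0.995, 0.095, -0.0, -0.0]
ft_force: [-4.0, -0.7, 4.5]
grip_width: -0.001
grasp_force: 2.2
```

Call:
send_rows --plan '[[[0, 0, 0, 0.005, 0, 0.015, 0], [0, 0, 0, 0.005, 0, 0.015, 0], [0, 0, 0, 0, 0, 0, 0], [0, 0, 0, 0, 0, 0, 0]]]'

```text
clock: 4.53
position: [0.5467, 0.0338, 0.1045]
ee_rot: [0.995, 0.095, 0.0, -0.0]
ft_force: [-3.3, 0.1, 5.1]
grip_width: 0.001
grasp_force: 2.4
```

Call:
send_rows --plan '[[[0, 0, 0, 0, 0, 0.01, 0], [0, 0, 0, 0, 0, 0, 0], [0, 0, 0, 0, 0, 0, 0]]]'

```text
clock: 4.78
position: [0.5469, 0.0338, 0.1037]
ee_rot: [0.996, 0.095, 0.0, 0.0]
ft_force: [-7.2, -0.3, 14.4]
grip_width: -0.0
grasp_force: 7.7
```

Call:
send_rows --plan '[[[0, 0, 0, 0, 0, 0.005, 0], [0, 0, 0, 0, 0, 0, 0], [0, 0, 0, 0, 0, 0, 0]]]'

```text
clock: 5.03
position: [0.547, 0.0339, 0.1035]
ee_rot: [0.995, 0.095, 0.001, 0.0]
ft_force: [-11.1, -1.8, 24.3]
grip_width: 0.005
grasp_force: 11.9
```

The lever is firmly at its stop: force is rising with no further travel. I'll let it rise along the arc, then go clear.

Call:
send_rows --plan '[[[0, 0, 0, 0, 0, -0.02, 0], [0, 0, 0, -0.01, 0, -0.05, 0], [0, 0, 0, -0.01, 0, -0.05, 0], [0, 0, 0, -0.01, 0, -0.05, 0], [0, 0, 0, -0.01, 0, -0.05, 0], [0, 0, 0, 0, 0, -0.05, 0], [0, 0, 0, 0.01, 0, -0.05, 0], [0, 0, 0, 0.01, 0, -0.05, 0], [0, 0, 0, 0.01, 0, -0.05, 0], [0, 0, 0, 0.01, 0, -0.05, 0], [0, 0, 0, 0.01, 0, -0.05, 0], [0, 0, 0, 0, 0, -0.06, 0], [0, 0, 0, 0, 0, -0.06, 0], [0, 0, 0, 0, 0, -0.08, 0], [0, 0, 0, 0, 0, -0.1, 0], [0, 0, 0, 0, 0, -0.1, 0], [0, 0, 0, 0, 0, -0.1, 1], [0, 0, 0, 0, 0, 0, 1], [0, 0, 0, 0, 0, 0, 1], [0, 0, 0, 0, 0, 0, 1]]]'

```text
clock: 6.7
position: [0.5482, 0.034, 0.3049]
ee_rot: [0.996, 0.095, -0.001, 0.0]
ft_force: [0.4, -0.8, 0.2]
grip_width: 0.566
grasp_force: 0.0
```

```bash
python3 - <<'E'
from h import *
go([.5742,.1922,.27])
S=optics.camera("scene");k=blob(S.max(2)<45,(318,208));print(k[:2])
E
```

```text
t 6.7 pos [0.5482 0.034  0.3049] yaw 10.87 tilt [-0.001 -0.    -1.   ] F [ 0.4 -0.8  0.2] w 0.566 gf 0.0
units [ 0.277 -0.752  0.174]
(array([317.76829268, 207.43902439]), array([313, 203,  11,  10,  82], dtype=int32))
```

The lever has sprung fully back: its knob is at its original pixel position. Now over the cap bar.

Call:
send_rows --plan '[[[0, 0, 0.008, 0.034, -0.094, 0, 0.6], [0, 0, 0.008, 0.034, -0.094, 0, 0.6], [0, 0, 0, 0.035, -0.094, 0, 0.6], [0, 0, 0, 0.035, -0.094, 0, 0.6], [0, 0, 0, 0.035, -0.094, 0, 0.6], [0, 0, 0, 0.035, -0.094, 0, 0.6], [0, 0, 0, 0.035, -0.094, 0, 0.6], [0, 0, 0, 0.035, -0.094, 0, 0.6], [0, 0, 0, 0, 0, 0.1, 0.6], [0, 0, 0, 0, 0, 0.1, 0.6], [0, 0, 0, 0, 0, 0.1, 0.6], [0, 0, 0, 0, 0, 0.1, 0.6], [0, 0, 0, 0, 0, 0.1, 0.6], [0, 0, 0, 0, 0, 0, 0.6], [0, 0, 0, 0, 0, 0, 0.6]]]'

```text
clock: 8.0
position: [0.5771, 0.1913, 0.2042]
ee_rot: [0.997, 0.083, -0.002, 0.0]
ft_force: [1.2, -1.1, 0.1]
grip_width: 0.599
grasp_force: 0.0
```

```bash
python3 - <<'E'
from h import *
go([.5742,.1922,.134])
E
```

```text
t 8.0 pos [0.5771 0.1913 0.2042] yaw 9.51 tilt [-0.003 -0.001 -1.   ] F [ 1.2 -1.1  0.1] w 0.599 gf 0.0
units [-0.012 -0.007  0.351]
```

Call:
send_rows --plan '[[[0, 0, 0, -0.012, -0.007, 0.08, 0.6], [0, 0, 0, 0, 0, 0.08, 0.6], [0, 0, 0, 0, 0, 0.08, 0.6], [0, 0, 0, 0, 0, 0.06, 0.6], [0, 0, 0, 0, 0, 0.05, 0.6], [0, 0, 0, 0, 0, 0, 0.6], [0, 0, 0, 0, 0, 0, 0], [0, 0, 0, 0, 0, 0, 0], [0, 0, 0, 0, 0, 0, 0], [0, 0, 0, 0, 0, 0, 0], [0, 0, 0, 0, 0, 0, 0], [0, 0, 0, 0, 0, 0, 0]]]' --squeeze 60

```text
clock: 9.0
position: [0.576, 0.1922, 0.1365]
ee_rot: [0.997, 0.082, 0.001, 0.0]
ft_force: [-0.8, -3.7, 5.9]
grip_width: 0.128
grasp_force: 60.4
```

```bash
python3 - <<'E'
from h import *
go([.5742,.1922,.134]);print(get_obs()["torque"])
T=optics.camera("top");S=optics.camera("scene")
cv2.imwrite("pics/c3.png",cv2.resize(S[150:270,310:440,::-1],None,fx=4,fy=4,interpolation=2))
E
```

```text
t 9.0 pos [0.576  0.1922 0.1365] yaw 9.46 tilt [ 0.002 -0.001 -1.   ] F [-0.8 -3.7  5.9] w 0.128 gf 60.4
units [-0.009 -0.001  0.012]
[-0.6454854   0.25848074 -0.03140792]
```

View pics/c3.png

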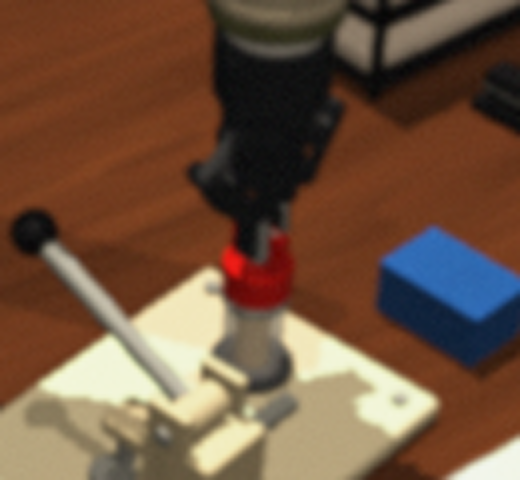

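The crop shows the pads gripping the bar, with the lever up and untouched. First I try anticlockwise.

Call:
send_rows --plan '[[[0, 0, -0.025, 0, 0, -0.005, 0], [0, 0, -0.025, 0, 0, -0.005, 0], [0, 0, -0.025, 0, 0, 0, 0], [0, 0, -0.025, 0, 0, 0, 0], [0, 0, -0.02, 0, 0, 0, 0], [0, 0, 0, 0, 0, 0, 0], [0, 0, 0, 0, 0, 0, 0]]]'

```text
clock: 9.68
position: [0.5758, 0.1918, 0.1376]
ee_rot: [0.985, 0.171, 0.0, 0.001]
ft_force: [1.6, -3.6, 1.2]
grip_width: 0.122
grasp_force: 59.8
```

```bash
python3 - <<'E'
from h import *
go([.5742,.1922,.134]);print(get_obs()["torque"])
E
```

```text
t 9.6833 pos [0.5758 0.1918 0.1376] yaw 19.69 tilt [ 0.001 -0.001 -1.   ] F [ 1.6 -3.6  1.2] w 0.122 gf 59.8
units [-0.007 -0.005  0.018]
[-1.1399244  -0.44387242 -0.16185944]
```

Call:
send_rows --plan '[[[0, 0, -0.02, 0, 0, 0, 0], [0, 0, -0.02, 0, 0, 0, 0], [0, 0, -0.02, 0, 0, 0, 0], [0, 0, 0, 0, 0, 0, 0], [0, 0, 0, 0, 0, 0, 0]]]'

```text
clock: 10.1
position: [0.5757, 0.1918, 0.1376]
ee_rot: [0.977, 0.214, 0.0, 0.0]
ft_force: [0.9, -5.5, 2.1]
grip_width: 0.126
grasp_force: 63.1
```

```bash
python3 - <<'E'
from h import *
go([.5742,.1922,.134]);print(get_obs()["torque"])
E
```

```text
t 10.1 pos [0.5757 0.1918 0.1376] yaw 24.77 tilt [ 0.001 -0.001 -1.   ] F [ 0.9 -5.5  2.1] w 0.126 gf 63.1
units [-0.006 -0.005  0.018]
[-1.37640787 -0.27564493 -1.07074862]
```

The torque rose sharply at about 13°, which is a dead stop. I'll reverse to clockwise.

Call:
send_rows --plan '[[[0, 0, 0.03, 0, 0, 0, 0], [0, 0, 0.03, 0, 0, 0, 0], [0, 0, 0.03, 0, 0, 0, 0], [0, 0, 0.03, 0, 0, 0, 0], [0, 0, 0.03, 0, 0, 0, 0], [0, 0, 0.03, 0, 0, 0, 0], [0, 0, 0.03, 0, 0, 0, 0], [0, 0, 0.03, 0, 0, 0, 0], [0, 0, 0.03, 0, 0, 0, 0], [0, 0, 0.03, 0, 0, 0, 0], [0, 0, 0.03, 0, 0, 0, 0], [0, 0, 0.03, 0, 0, 0, 0], [0, 0, 0, 0, 0, 0, 0], [0, 0, 0, 0, 0, 0, 0]]]'

```text
clock: 11.27
position: [0.5758, 0.1922, 0.1373]
ee_rot: [0.999, -0.053, 0.001, 0.0]
ft_force: [3.9, -5.5, -0.5]
grip_width: 0.125
grasp_force: 59.6
```

```bash
python3 - <<'E'
from h import *
go([.5742,.1922,.134]);print(get_obs()["torque"],get_obs()["joint_pos"])
E
```

```text
t 11.2667 pos [0.5758 0.1922 0.1373] yaw -6.06 tilt [ 0.001 -0.001 -1.   ] F [ 3.9 -5.5 -0.5] w 0.125 gf 59.6
units [-0.008  0.001  0.016]
[-1.18545847 -0.76786204  0.08535073] [ 0.06216631  0.43934163 -0.58330911  1.61935105  0.25977325  1.16046332
 -2.25834196]
```

Clockwise turns freely (0.09 N·m at 15° past rest), so this is a left-hand thread. Joint 7 is near its limit, so I'll let go, rise, make a half turn and regrasp.

Call:
send_rows --plan '[[[0, 0, 0, 0, 0, 0, 0.5], [0, 0, 0, 0, 0, 0, 0.5], [0, 0, 0, 0, 0, 0, 0.5], [0, 0, 0, 0, 0, 0, 0.5], [0, 0, 0, 0, 0, -0.07, 0.5], [0, 0, 0, 0, 0, -0.1, 0.5], [0, 0, 0, 0, 0, -0.1, 0.5], [0, 0, -0.08, 0, 0, -0.03, 0.5], [0, 0, -0.08, 0, 0, 0, 0.5], [0, 0, -0.08, 0, 0, 0, 0.5], [0, 0, -0.08, 0, 0, 0, 0.5], [0, 0, -0.08, 0, 0, 0, 0.5], [0, 0, -0.08, 0, 0, 0, 0.5], [0, 0, -0.08, 0, 0, 0, 0.5], [0, 0, -0.08, 0, 0, 0, 0.5], [0, 0, -0.08, 0, 0, 0, 0.5], [0, 0, -0.08, 0, 0, 0, 0.5], [0, 0, -0.08, 0, 0, 0, 0.5], [0, 0, -0.08, 0, 0, 0, 0.5], [0, 0, -0.08, 0, 0, 0, 0.5]]]'

```text
clock: 12.93
position: [0.5751, 0.1931, 0.1974]
ee_rot: [0.745, 0.668, 0.0, -0.0]
ft_force: [0.4, 0.2, -0.8]
grip_width: 0.499
grasp_force: 0.0
```

Call:
send_rows --plan '[[[0, 0, -0.08, 0, 0, 0, 0.5], [0, 0, -0.08, 0, 0, 0, 0.5], [0, 0, -0.08, 0, 0, 0, 0.5], [0, 0, -0.08, 0, 0, 0, 0.5], [0, 0, -0.08, 0, 0, 0, 0.5], [0, 0, -0.08, 0, 0, 0, 0.5], [0, 0, -0.08, 0, 0, 0, 0.5], [0, 0, -0.08, 0, 0, 0, 0.5], [0, 0, -0.08, 0, 0, 0, 0.5], [0, 0, -0.08, 0, 0, 0, 0.5], [0, 0, -0.08, 0, 0, 0, 0.5], [0, 0, -0.08, 0, 0, 0, 0.5], [0, 0, -0.08, 0, 0, 0, 0.5], [0, 0, -0.015, 0, 0, 0, 0.5], [0, 0, 0, 0, 0, 0, 0.5], [0, 0, 0, 0, 0, 0, 0.5]]]'

```text
clock: 14.27
position: [0.5752, 0.1929, 0.1973]
ee_rot: [0.053, 0.999, 0.0, -0.0]
ft_force: [-0.2, -0.6, -0.4]
grip_width: 0.497
grasp_force: 0.0
```

```bash
python3 - <<'E'
from h import *
go([.5755,.1922,.136]);print(get_obs()["joint_pos"])
T=optics.camera("top");S=optics.camera("scene")
cv2.imwrite("pics/c4.png",np.hstack([cv2.resize(S[170:290,310:440,::-1],None,fx=3,fy=3,interpolation=2),cv2.resize(T[180:300,235:365,::-1],None,fx=3,fy=3,interpolation=2)]))
E
```

```text
t 14.2667 pos [0.5752 0.1929 0.1973] yaw 173.87 tilt [-0.  0. -1.] F [-0.2 -0.6 -0.4] w 0.497 gf 0.0
units [-0.002 -0.003  0.307]
[ 0.43472821  0.59010138 -1.15758346  1.53668061  0.54615294  1.37445145
  0.69539801]
```

View pics/c4.png

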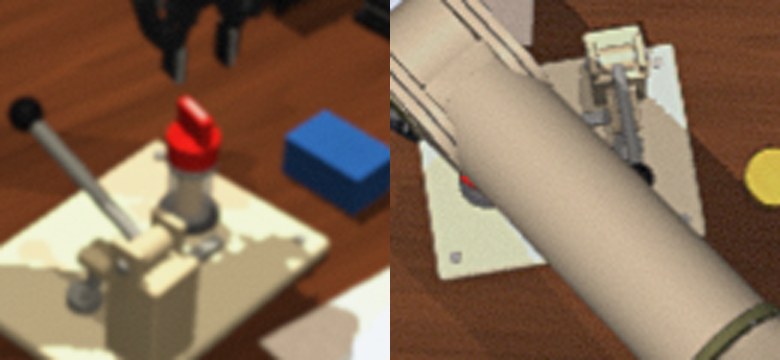

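The scene crop shows the cap still on with its bar turned slightly, the fingers open above it, and the press and lever unchanged. Now I descend and regrasp.

Call:
send_rows --plan '[[[0, 0, 0, 0, -0.003, 0.07, 0.5], [0, 0, 0, 0, 0, 0.07, 0.5], [0, 0, 0, 0, 0, 0.07, 0.5], [0, 0, 0, 0, 0, 0.05, 0.5], [0, 0, 0, 0, 0, 0.04, 0.5], [0, 0, 0, 0, 0, 0, 0.5], [0, 0, 0, 0, 0, 0, 0], [0, 0, 0, 0, 0, 0, 0], [0, 0, 0, 0, 0, 0, 0], [0, 0, 0, 0, 0, 0, 0], [0, 0, 0, 0, 0, 0, 0]]]' --squeeze 60

```text
clock: 15.28
position: [0.5756, 0.1919, 0.1381]
ee_rot: [0.052, 0.999, -0.0, 0.001]
ft_force: [-1.8, -1.8, 6.7]
grip_width: 0.127
grasp_force: 61.3
```

Call:
send_rows --plan '[[[0, 0, 0.03, 0, 0, 0, 0], [0, 0, 0.03, 0, 0, 0, 0], [0, 0, 0.03, 0, 0, 0, 0], [0, 0, 0.03, 0, 0, 0, 0], [0, 0, 0.03, 0, 0, 0, 0], [0, 0, 0.03, 0, 0, 0, 0], [0, 0, 0.03, 0, 0, 0, 0], [0, 0, 0.03, 0, 0, 0, 0], [0, 0, 0.03, 0, 0, 0, 0], [0, 0, 0.03, 0, 0, 0, 0], [0, 0, 0.03, 0, 0, 0, 0], [0, 0, 0.03, 0, 0, 0, 0], [0, 0, 0, 0, 0, 0, 0], [0, 0, 0, 0, 0, 0, 0]]]'

```text
clock: 16.45
position: [0.5757, 0.1917, 0.1381]
ee_rot: [0.317, 0.949, -0.0, 0.001]
ft_force: [-0.9, -3.7, 5.8]
grip_width: 0.123
grasp_force: 61.4
```

```bash
python3 - <<'E'
from h import *
go([.5755,.1922,.136]);print(get_obs()["joint_pos"],get_obs()["torque"])
E
```

```text
t 16.45 pos [0.5757 0.1917 0.1381] yaw 143.09 tilt [ 0.001 -0.001 -1.   ] F [-0.9 -3.7  5.8] w 0.123 gf 61.4
units [0.003 0.001 0.011]
[ 0.35888584  0.5864858  -1.01542627  1.60421643  0.5209675   1.24519229
  0.17375315] [-0.77456094  0.24912353 -0.05618627]
```

Call:
send_rows --plan '[[[0, 0, 0.028, 0, 0, 0, 0], [0, 0, 0.028, 0, 0, 0, 0], [0, 0, 0.028, 0, 0, 0, 0], [0, 0, 0.028, 0, 0, 0, 0], [0, 0, 0.028, 0, 0, 0, 0], [0, 0, 0.028, 0, 0, 0, 0], [0, 0, 0.028, 0, 0, 0, 0], [0, 0, 0, 0, 0, 0, 0], [0, 0, 0, 0, 0, 0, 0]]]'

```text
clock: 17.2
position: [0.5757, 0.1916, 0.1381]
ee_rot: [0.452, 0.892, -0.0, 0.001]
ft_force: [-1.5, -4.4, 5.4]
grip_width: 0.124
grasp_force: 61.4
```

```bash
python3 - <<'E'
from h import *
go([.5755,.1922,.136]);print(get_obs()["torque"])
E
```

```text
t 17.2 pos [0.5757 0.1916 0.1381] yaw 126.25 tilt [ 0.001 -0.001 -1.   ] F [-1.5 -4.4  5.4] w 0.124 gf 61.4
units [0.003 0.001 0.011]
[-0.88139915  0.34266208 -0.06093896]
```

Call:
send_rows --plan '[[[0, 0, 0, 0, 0, -0.02, 0], [0, 0, 0, 0, 0, -0.02, 0], [0, 0, 0, 0, 0, -0.02, 0], [0, 0, 0, 0, 0, 0, 0], [0, 0, 0, 0, 0, 0, 0]]]'

```text
clock: 17.62
position: [0.5754, 0.1919, 0.1497]
ee_rot: [0.452, 0.892, -0.0, 0.0]
ft_force: [-0.4, -2.8, 0.4]
grip_width: 0.121
grasp_force: 60.7
```

Call:
send_rows --plan '[[[0, 0, 0, 0, 0, -0.04, 0], [0, 0, 0, 0, 0, -0.04, 0], [0, 0, 0, 0, 0, -0.06, 0], [0, 0, 0, 0, 0, -0.06, 0], [0, 0, 0, 0, 0, -0.06, 0], [0, 0, 0, 0, 0, -0.06, 0], [0, 0, 0, 0, 0, -0.06, 0], [0, 0, 0, 0, 0, -0.06, 0], [0, 0, 0, 0, 0, -0.06, 0], [0, 0, 0, 0, 0, -0.04, 0], [0, 0, 0, 0, 0, -0.03, 0], [0, 0, 0, 0, 0, -0.02, 0], [0, 0, 0, 0, 0, 0, 0], [0, 0, 0, 0, 0, 0, 0], [0, 0, 0, 0, 0, 0, 0], [0, 0, 0, 0, 0, 0, 0]]]'

```text
clock: 18.95
position: [0.575, 0.192, 0.2667]
ee_rot: [0.452, 0.892, -0.0, -0.0]
ft_force: [0.0, -0.5, -1.5]
grip_width: 0.124
grasp_force: 60.4
```

```bash
python3 - <<'E'
from h import *
go([.574,.192,.27]);print(np.abs(get_obs()["joint_velocities"]).max())
T=optics.camera("top");S=optics.camera("scene")
cv2.imwrite("pics/c5.png",np.hstack([cv2.resize(S[90:300,260:440,::-1],None,fx=2,fy=2,interpolation=2),cv2.resize(T[130:340,195:395,::-1],None,fx=2,fy=2,interpolation=2)]))
E
```

```text
t 18.95 pos [0.575  0.192  0.2667] yaw 126.3 tilt [-0.001 -0.    -1.   ] F [ 0.  -0.5 -1.5] w 0.124 gf 60.4
units [ 0.003 -0.004 -0.017]
0.0021853505468291826
```

View pics/c5.png

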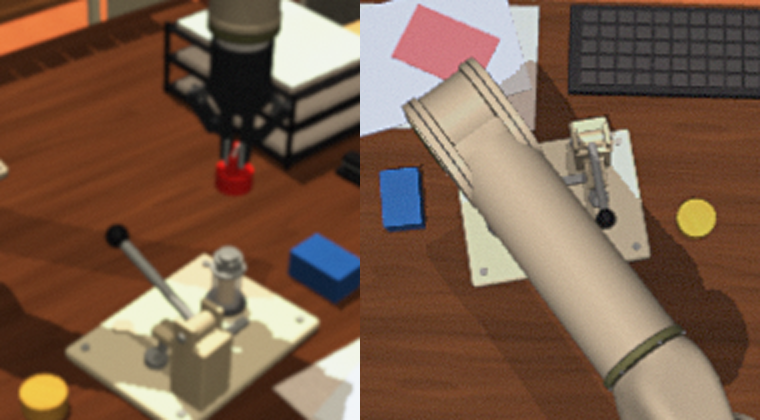

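The scene crop shows the cap upright in the gripper at crop (235,178), well above the bare steel neck at (228,262). The lever is up and the tin and carton are undisturbed. Handing in.

```bash
python3 -c "
from workcell import job
print(job.hand_in())"
```

```text
the job is handed in; nothing more can be done
None
```

I handed the job in at about 19 s: the lever was pushed to its stop and sprang fully back, then the cap (left-hand thread, loosens clockwise) came off and is held upright and still about 13 cm above where it sat, clear of the press.

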